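# Clear and proof-fire the spring impact tester

### The arm

A 6-joint arm with a two-finger parallel gripper is mounted at the origin on a cart in front of the work surface, level with it; the furniture and walls round the work are solid. World frame = base frame: x ahead of the robot, y to its left, z up, the work surface at z = 0. Lengths are in m, angles in rad, forces in N, time in s.
With the tool pointing down it reaches from about 0.35 to 0.725 m from the base axis. Payload 4.3 kg.
Tool frame: the origin (TCP) lies between the finger pads; the fingertips stand ctrl.finger_overhang ahead of it and the grasp point (between the pads) is the TCP (ctrl.finger_overhang is the distance from the TCP to the fingertips, in m); z points along the fingers, y is the direction in which the jaws open and shut (so a half turn about z gives the same grasp; the last joint's range is limited). The gripper opens to 85 mm and grips with 20 to 120 N. Pads are 22 mm wide; open, the fingers measure 114 mm over their backs; the gripper's body (76 mm by 85 mm) begins 54 mm behind the grasp point. The pads swing forward as they close: fully open they stand 13 mm farther back than shut.
Start: joints at [-1.439, 0.377, 0.081, 1.274, 0, 1.46], TCP at [0.138, -0.558, 0.25] pointing down, gripper open.
Joint ranges: [-2.72, 2.72], [-0.84, 1.66], [-1.02, 1.22], [-1.77, 2.12], [-1.37, 1.28], [-3.14, 3.14]. Speed limits (rad/s): [2.57, 2.57, 3.14, 3.14, 3.14, 3.14].

### API

Orientations are given as a unit quaternion [x, y, z, w].
In Python, from rig import ctrl gives the robot as it stands.
- The arm moves only by the tool carry_out, never from a script. Its argument "deltas" is a list of rows, each an object with "linear": the shift along the tool's x, y, z in cm, a list of three; "roll": the turn about the tool's z in degrees; "hand": the opening, from -1 (shut) to 1 (fully open). In form: [{"linear": [dx, dy, dz], "roll": roll, "hand": hand}, ...]. A call has 1 to 12 rows; each row shifts and turns the commanded pose from where the row before left it, along the tool's axes as they then stand; what a row does not reach is not made up. A row lasts 1/8 s, in which the tool goes at most 62.5 mm and 10.7 degrees, less where a joint would pass 70% of its speed; a pose out of reach is approached as far as the arm can. A call is refused whole if a number of a shift passes 6.25 or a number of a turn 10.7, either way. A call with a gripper value outside its range is refused whole. The fingers move at their own pace and stop on an object; "newtons" is the grip in N (left out, the last holds). Time passes only in rows, so rows that do not move let the fingers close. It gives the time, the measured TCP pose, the force and the opening at its end, in the units of the state.
- ctrl.get_state(): the state, without advancing time (a new reading comes with each control period).
- ctrl.camera(name): name is "scene" or "top" or "wrist"; returns the picture (384x512x3 uint8, red, green, blue); there is no depth.
- ctrl.camera_params(name): a dict with "K" (3x3 intrinsics, pixels), "world_to_cam" (4x4, takes a point from world to camera coordinates). Camera axes: x right, y down, z forward; pixel columns grow to the right and rows downward; lengths in m; the calibration is good to about 2 mm. A picture is of the moment at which its call begins: read the wrist's pose just before it. camera_params takes no time and is no camera call; for the wrist camera it gives the pose at the moment of the call.
- ctrl.finish_job(): hands the job in, once; it reports no verdict.
The state is a dict: "time_s": time; "joints": joint angles; "qvel": joint speeds; "joint_torque": joint torques, N m; "eef_pos": TCP position; "tcp_rot": TCP orientation; "ft_force": force on the tool from outside, world axes, zero at the start; "ft_torque": the same for the moment, N m; "opening": finger opening in m.
Only numpy, scipy, OpenCV 4.12 (cv2) and the standard library are available. Lean on these libraries where they do the work, as an engineer would, in place of code of your own. Each camera call takes 0.05 s, during which the arm holds its last target.

### The job

Make a proof shot on the bare bed of the rock impact tester: pull its black knob up until the striker catches and stays up by itself, and with it cocked sweep the three rock chips off the bed into the tester's scrap tray with the red-handled brush, not touching the chips with the gripper. Then trip the orange pad so that the striker fires down onto the clear bed, and finish with the brush lying flat on the bench. Leave the other things on the bench where they are.

Things in the scene. Friction and masses are not known exactly. Their poses are not given: they have to be found in the camera images.
- tester: Spring impact tester fixed to the bench, grey C-frame. Origin on the bench top below the bed's centre, which is the strike axis; x points from the bed's open front to the column behind, y left (trip pad side), z up. Column x 65 to 105, y -30 to 30, 133 mm high; its arm overhangs the bed from x -20 mm back, y -22 to 22, underside 93, top 133 mm up.
- bed (a point): Centre of the top of the tester's flat steel bed, 38 mm above the bench, axes as the tester's: x -50 to 50, y -70 to 70 mm, open at the front and at both sides.
- tray (a point): Centre of the floor of the tester's open aluminium scrap tray, which adjoins the bed's right (-y) edge, axes as the tester's. Floor 4 mm above the bench, 140 mm (x) by 127 mm (y) inside; front wall 30 mm high, back and outer walls 45 mm high, no wall towards the bed: chips pushed over the bed's right edge drop in.
- knob (a point): Centre of the black cocking knob on top of the striker rod: upright cylinder 30 mm across, 26 mm high, axis vertical, its centre 189 mm above the bench at rest; nothing stands in front of or behind it, the trip pad is 75 mm to its left (+y of the tester). Rises with the striker; take it from above and pull straight up.
- striker (a joint): Lift of the striker in m: 0 = down, its 20 mm wide foot 1 mm above mid-bed. A spring pushes it down (about 5 N at rest, 12 N cocked, about 13 N at the top). Past about 0.036 the sear snaps in and it stays up at about 0.035, foot 36 mm above the bed. Upper stop 0.042. Fired, it is down at 0 in under 0.1 s.
- trip (a joint): Angle of the sear lever in rad: 0 = at rest or holding the striker; grows as the pad is pushed down, stop at 0.30. The striker is let go at about 0.1 (some 7 mm of pad travel). A spring returns it.
- trip_pad (a point): Centre of the upper face of the orange round trip pad, 26 mm across, facing up, 177 mm above the bench and 75 mm to the left of the strike axis. Press it straight down: about 8 to 9 N until the striker goes, then less, full travel 16 mm, and let it come up again.
- brush_mid (a point): Centre (half-way up) of the flat red-handled dust brush lying on the bench: 24 x 184 x 12 mm. Its y axis runs along the brush: bristles at the -y end (-92 to -56 mm), metal ferrule -57 to -35 mm, wooden handle -38 to +92 mm, 10 to 20 mm wide and 10 mm thick. z up. 50 g.
- chip_a_mid (a point): Middle of a brown lump of rock, 34 x 36 x 21 mm, on the tester's bed.
- chip_b_mid (a point): Middle of a pale lump of rock, 43 x 43 x 24 mm, on the tester's bed.
- chip_c_mid (a point): Middle of another brown lump of rock, 34 x 36 x 21 mm, on the tester's bed.
- chisel: Bystander: wooden-handled chisel, 52 x 183 x 19 mm, lying on the bench; it and the brush may swap places. Origin at the centre of its underside. Leave it where it is.
- glue_bottle: Bystander: white glue bottle with orange spout, 48 mm wide, 154 mm tall, standing behind the tester's tray. Origin at the centre of its underside. Leave it where it is.
- vial: Bystander: specimen vial with blue cap, 32 mm wide, 64 mm tall, standing to the left behind the tester. Origin at the centre of its underside. Leave it where it is.
- toe_bone: Bystander: small toe bone, 67 x 82 x 30 mm, lying to the right. Origin at the centre of its underside. Leave it where it is.
- stone: Bystander: lump of rock, 72 x 74 x 71 mm, at the left rear. Origin at the centre of its underside. Leave it where it is.

How it is judged:
On the way, in this order (a step that is already met when the one before it is completed fails the run):
1. the striker is cocked: held up by its sear with the gripper off the tester (value of joint striker above 0.032 m and contact force between each of the arm, the fingers and tester below 0.1 N), for 0.2 s.
2. all three chips lie in the scrap tray while the striker is still cocked (value of joint striker above 0.032 m and y of chip_a_mid in the frame of tester between -0.2 and -0.075 m and x of chip_a_mid in the frame of tester between -0.073 and 0.073 m and z of each of chip_a_mid, chip_b_mid, chip_c_mid in the frame of tester below 0.05 m and y of chip_b_mid in the frame of tester between -0.2 and -0.075 m and x of chip_b_mid in the frame of tester between -0.073 and 0.073 m and y of chip_c_mid in the frame of tester between -0.2 and -0.075 m and x of chip_c_mid in the frame of tester between -0.073 and 0.073 m), for 0.2 s.
3. the striker fires: it flies down faster than 0.5 m/s (velocity of joint striker below -0.5 m/s).
At the end, for the whole second after the job is handed in: Striker down (within 4 mm), trip lever back at rest (0.04 rad), all three chips inside the scrap tray (tester x within 73 mm, y -75 to -200 mm, centre below 50 mm), the brush lying flat on the bench itself (centre below 12 mm, either face up, tilt under 0.2 rad) (value of joint striker below 0.004 m and value of joint trip below 0.04 rad and y of chip_a_mid in the frame of tester between -0.2 and -0.075 m and x of chip_a_mid in the frame of tester between -0.073 and 0.073 m and z of each of chip_a_mid, chip_b_mid, chip_c_mid in the frame of tester below 0.05 m and y of chip_b_mid in the frame of tester between -0.2 and -0.075 m and x of chip_b_mid in the frame of tester between -0.073 and 0.073 m and y of chip_c_mid in the frame of tester between -0.2 and -0.075 m and x of chip_c_mid in the frame of tester between -0.073 and 0.073 m and height (world z) of brush_mid below 0.012 m and (angle between brush_mid's own z axis and vertical below 0.2 rad or angle between brush_mid's own z axis and vertical above 2.94 rad)); the robot touches nothing.
It fails at once if the robot touches a chip (contact force between any of the fingers, the arm and chip_a above 0.5 N or contact force between any of the fingers, the arm and chip_b above 0.5 N or contact force between any of the fingers, the arm and chip_c above 0.5 N).
It fails at once if another thing on the bench is moved by more than 30 mm (distance of any of chisel, glue_bottle, vial, toe_bone, stone from where it was at the start of the episode above 0.03 m).
It also fails if it takes over 72 s, if anything falls off the work surface, if the arm or the gripper's body presses on something with over 40 N, if the wrist force passes 120 N, or if a joint passes its speed limit or range.

## Working session

There is one attempt and no reset: what is moved stays moved. The work goes in short steps, Python scripts to look and compute and a tool call to move; the robot and the scene stay as the last step left them, time stands still between calls to the robot, and variables do not carry over. Pictures are saved under pics/ and viewed, and the job is handed in when it is done.

Besides the shell and the picture viewer there is one more tool, called after ">>>" by a JSON object that holds its "api" and its "payload", one argument or row to a line. carry_out: Moves the arm, as the interface text tells. Its arguments: {"type":"object","properties":{"deltas":{"type":"array","items":{"type":"object","properties":{"linear":{"type":"array","items":{"type":"number"}},"roll":{"type":"number"},"hand":{"type":"number"}}}},"newtons":{"type":"number"}},"required":["deltas"]}

```bash
ls; mkdir -p pics; python3 - <<'E'
from rig import ctrl
import cv2
s=ctrl.get_state();print(s, ctrl.finger_overhang)
for n in("scene","top","wrist"):
    p=ctrl.camera_params(n);print(n,p["K"],p["world_to_cam"])
    cv2.imwrite(f"pics/{n}0.png",ctrl.camera(n)[:,:,::-1])
E
```

```text
pics
{'time_s': 0.0, 'joints': array([-1.43928205e+00,  3.78102840e-01,  7.96059545e-02,  1.27440625e+00,
       -3.71406575e-05,  1.46051003e+00]), 'qvel': array([-0.00029013,  0.00267048,  0.0001029 , -0.00034825,  0.00114225,
       -0.00139819]), 'joint_torque': array([ 1.03033617e-03, -4.63598192e+01,  2.69880348e+01,  2.07927427e-02,
        1.43994507e-04,  8.17057035e-07]), 'eef_pos': array([ 0.13760405, -0.55764149,  0.24933042]), 'tcp_rot': array([ 9.92699905e-01,  1.20605925e-01, -2.97498932e-05, -1.05314839e-03]), 'ft_force': array([ 0.3872508 , -0.22515281, -0.25912967]), 'ft_torque': array([-0.02325358,  0.00723947, -0.01297764]), 'opening': 0.08542672312753871} 0.019
scene [[373.45598941   0.         250.95037473]
 [  0.         373.45598941 192.4415721 ]
 [  0.           0.           1.        ]] [[-0.89189264 -0.45220049  0.00649928  0.55227565]
 [-0.2547029   0.49038153 -0.83345809  0.25785139]
 [ 0.37370303 -0.74501052 -0.55254445  1.03576168]
 [ 0.          0.          0.          1.        ]]
top [[470.34164872   0.         246.46217232]
 [  0.         470.34164872 196.01708589]
 [  0.           0.           1.        ]] [[-0.02100586 -0.99953054 -0.02230353  0.02227911]
 [-0.98336688  0.02468148 -0.17994558  0.63110501]
 [ 0.18041159  0.01815264 -0.98342368  1.36616307]
 [ 0.          0.          0.          1.        ]]
wrist [[302.39953021   0.         256.731588  ]
 [  0.         302.39953021 190.92366074]
 [  0.           0.           1.        ]] [[ 0.23924822 -0.97095664 -0.00186828 -0.5736908 ]
 [-0.92940115 -0.22956481  0.28898702 -0.03730218]
 [-0.28102275 -0.06740325 -0.95733119  0.37917132]
 [ 0.          0.          0.          1.        ]]
```

View pics/scene0.png

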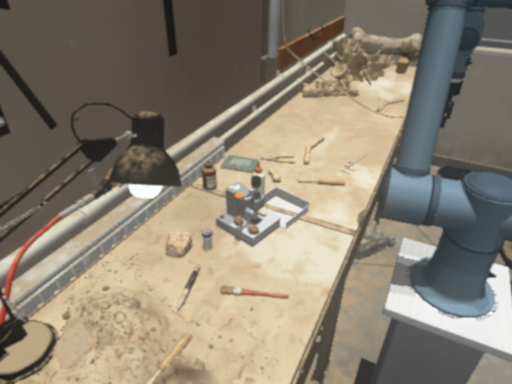

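View pics/top0.png

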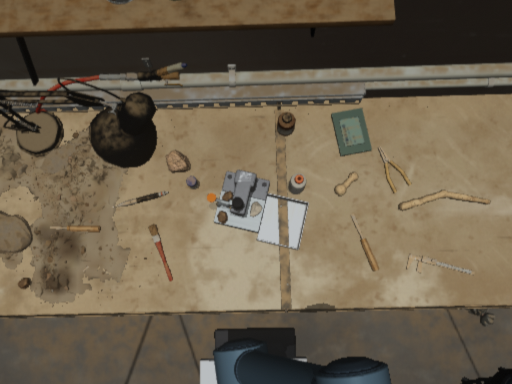

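View pics/wrist0.png

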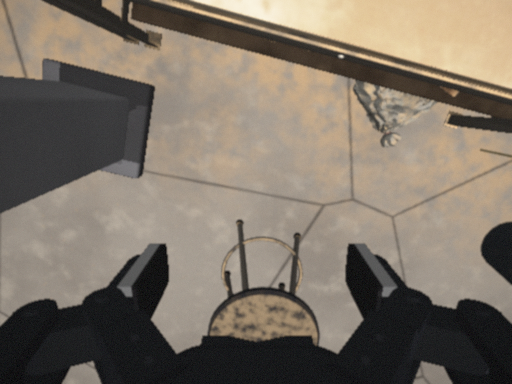

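The top view shows the tester at about (240,205), its tray at (283,222), the brush at (160,252) with bristles at the top, and the chisel at (365,245). I'll zoom in.

```bash
cat > h.py <<'E'
import numpy as np, cv2
from rig import ctrl
def pix(n,p,P=None):
    P=P or ctrl.camera_params(n)
    c=P["world_to_cam"][:3,:3]@np.array(p,float)+P["world_to_cam"][:3,3]
    u=P["K"]@c; return u[:2]/u[2]
def ray(n,uv,P=None):
    P=P or ctrl.camera_params(n)
    R=P["world_to_cam"][:3,:3];t=P["world_to_cam"][:3,3]
    d=R.T@np.linalg.solve(P["K"],[uv[0],uv[1],1.]); return -R.T@t,d
def onz(n,uv,z,P=None):
    o,d=ray(n,uv,P); return o+d*(z-o[2])/d[2]
def tri(a,b):
    (o1,d1),(o2,d2)=a,b
    A=np.stack([d1,-d2],1); s=np.linalg.lstsq(A,o2-o1,rcond=None)[0]
    p,q=o1+s[0]*d1,o2+s[1]*d2
    return (p+q)/2,np.linalg.norm(p-q)
E
python3 - <<'E'
import cv2
t=cv2.imread("pics/top0.png");s=cv2.imread("pics/scene0.png")
cv2.imwrite("pics/tz.png",cv2.resize(t[160:260,195:320],None,fx=6,fy=6,interpolation=cv2.INTER_CUBIC))
cv2.imwrite("pics/sz.png",cv2.resize(s[160:260,195:320],None,fx=6,fy=6,interpolation=cv2.INTER_CUBIC))
cv2.imwrite("pics/bz.png",cv2.resize(t[210:290,130:200],None,fx=7,fy=7,interpolation=cv2.INTER_CUBIC))
E
```

```text
(no output)
```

View pics/tz.png

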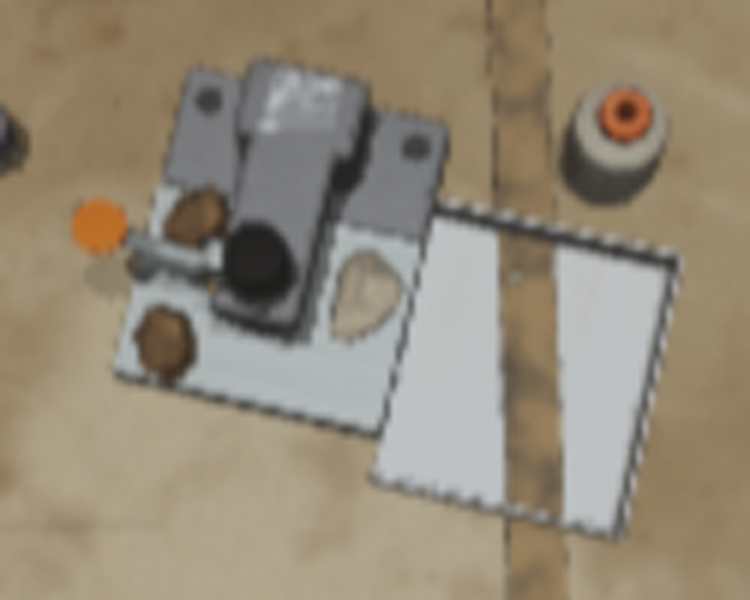

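View pics/sz.png

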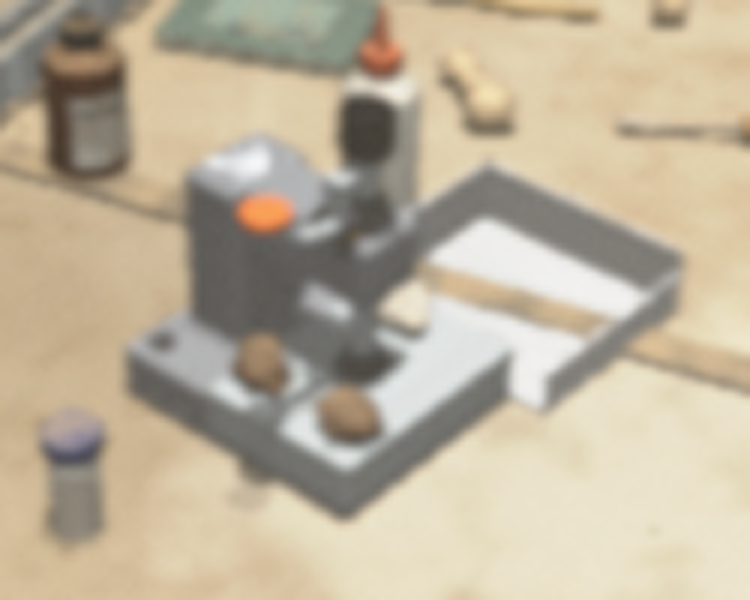

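View pics/bz.png

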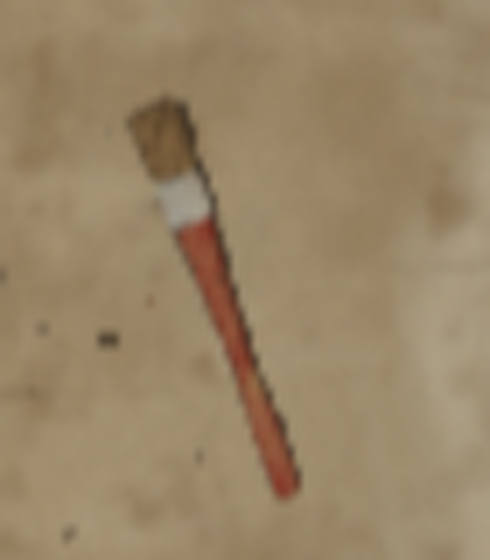

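Top zoom: knob (256,260), pad (99,225), bed front corners (115,375) and (380,435), tray front corners (372,478) and (617,538), brown chips (197,215) and (165,342), pale chip (366,293). Brush zoom: bristle end about (150,110), handle end (287,495).

```bash
python3 - <<'E'
from h import *
Z=lambda u,v:(u/6+195-.4,v/6+160-.4)
def p(n,uv,z): r=onz("top",Z(*uv),z); print(n,np.round(r*1000,1)); return r
k=p("knob",(256,260),.202)
pad=p("pad",(99,225),.177)
fl=p("bedFL",(115,375),.038);fr=p("bedFR",(379,435),.038)
t1=p("trayFL",(372,478),.034-.0);t2=p("trayFR",(617,538),.034)
a=p("brown1",(197,215),.05);b=p("brown2",(165,342),.05);c=p("pale",(366,293),.05)
for nm,v in(("pad-k",pad-k),("bed",fl-fr),("tray",t1-t2)): print(nm,np.linalg.norm(v[:2])*1000,np.degrees(np.arctan2(-v[0],v[1])))
B=lambda u,v:(u/7+130-.4,v/7+210-.4)
e1=onz("top",B(152,108),.006);e2=onz("top",B(287,497),.006);print("brush",e1,e2,np.linalg.norm(e1-e2))
# colour masks & scene triangulation
S=lambda u,v:(u/6+195-.4,v/6+160-.4)
im=cv2.imread("pics/top0.png");sc=cv2.imread("pics/scene0.png")
print("pad tri",tri(ray("top",Z(99,225)),ray("scene",S(265,213))))
# tester frame: yaw, origin
v=pad-k; yaw=np.arctan2(-v[0],v[1]);v=fl-fr;yaw2=np.arctan2(-v[0],v[1])
for yw in(yaw,yaw2):
  ex=np.array([np.cos(yw),np.sin(yw)]);ey=np.array([-np.sin(yw),np.cos(yw)])
  for o in (k[:2],(fl+fr)[:2]/2+ex*.05,pad[:2]-ey*.075): print("o",o,yw)
  for n,q in(("a",a),("b",b),("c",c),("fl",fl),("fr",fr),("t1",t1),("t2",t2)): d=q[:2]-k[:2];print(n,np.round([d@ex*1000,d@ey*1000],1))
E
```

```text
knob [586.5  30.4 202. ]
pad [608.9 103.6 177. ]
bedFL [556.9 109.3  38. ]
bedFR [523.2 -23.8  38. ]
trayFL [502.  -19.7  34. ]
trayFR [ 469.1 -141.7   34. ]
brown1 [636.1  65.8  50. ]
brown2 [571.4  82.8  50. ]
pale [593.9 -19.   50. ]
pad-k 76.59518501034337 -17.01171501433355
bed 137.2261280158876 -14.182574415179843
tray 126.37237384001234 -15.085336481491312
brush [0.55642357 0.30721162 0.006     ] [0.38458247 0.2454907  0.006     ] 0.18258926302749795
pad tri (array([0.60860733, 0.10353128, 0.17518845]), np.float64(0.0013931299877314061))
o [0.5865294  0.03037273] -0.2969104384110748
o [0.58785788 0.02812728] -0.2969104384110748
o [0.5869961  0.03189812] -0.2969104384110748
a [37.  48.4]
b [-29.8  45.8]
c [ 21.5 -45. ]
fl [-51.5  66.8]
fr [-44.7 -70.3]
t1 [-66.2 -72.6]
t2 [ -61.9 -198.9]
o [0.5865294  0.03037273] -0.2475326199539975
o [0.58852163 0.03050502] -0.2475326199539975
o [0.59056271 0.03090249] -0.2475326199539975
a [39.4 46.5]
b [-27.5  47.2]
c [ 19.3 -46. ]
fl [-48.1  69.2]
fr [-48.1 -68. ]
t1 [-69.7 -69.3]
t2 [ -71.7 -195.6]
```

```bash
cat > plan.py <<'E'
import numpy as np, json, sys
from rig import ctrl
from scipy.spatial.transform import Rotation as R
# usage: plan.py x y z yaw_deg(tool x) n hand
def plan(target,yaw,n,hand,p=None,y0=None):
    s=ctrl.get_state()
    if p is None:
        p=s["eef_pos"]; M=R.from_quat(s["tcp_rot"]).as_matrix(); y0=np.degrees(np.arctan2(M[1,0],M[0,0]))
    d=(yaw-y0+180)%360-180; p=np.array(p)
    rows=[];c=y0;q=p.copy()
    for i in range(n):
        goal=p+(np.array(target)-p)*(i+1)/n
        a=np.radians(c);w=goal-q
        X=np.array([np.cos(a),np.sin(a),0]);Y=np.array([np.sin(a),-np.cos(a),0])
        l=np.round([w@X*100,w@Y*100,-w[2]*100],2)
        roll=round(-(y0+d*(i+1)/n-c),1)
        q=q+(X*l[0]+Y*l[1])/100+np.array([0,0,-l[2]/100]);c-=roll
        rows.append({"linear":l.tolist(),"roll":roll,"hand":hand})
    print("from",np.round(p,4),round(y0,2),"end",np.round(q,4),round(c,2))
    print(json.dumps(rows)); return q,c
if __name__=="__main__":
    a=[float(v) for v in sys.argv[1:]]
    plan(a[:3],a[3],int(a[4]),a[5])
E
python3 plan.py .588 .0305 .32 75 16 1
```

```text
from [ 0.1376 -0.5578  0.2496] 13.85 end [0.5879 0.0305 0.32  ] 74.95
[{"linear": [3.61, -2.9, -0.44], "roll": -3.8, "hand": 1.0}, {"linear": [3.8, -2.65, -0.44], "roll": -3.8, "hand": 1.0}, {"linear": [3.96, -2.39, -0.44], "roll": -3.9, "hand": 1.0}, {"linear": [4.12, -2.12, -0.44], "roll": -3.8, "hand": 1.0}, {"linear": [4.25, -1.84, -0.44], "roll": -3.8, "hand": 1.0}, {"linear": [4.36, -1.55, -0.44], "roll": -3.8, "hand": 1.0}, {"linear": [4.46, -1.26, -0.44], "roll": -3.9, "hand": 1.0}, {"linear": [4.53, -0.96, -0.44], "roll": -3.8, "hand": 1.0}, {"linear": [4.59, -0.65, -0.44], "roll": -3.8, "hand": 1.0}, {"linear": [4.61, -0.35, -0.44], "roll": -3.8, "hand": 1.0}, {"linear": [4.63, -0.04, -0.44], "roll": -3.8, "hand": 1.0}, {"linear": [4.63, 0.26, -0.44], "roll": -3.9, "hand": 1.0}, {"linear": [4.59, 0.58, -0.44], "roll": -3.8, "hand": 1.0}, {"linear": [4.55, 0.89, -0.44], "roll": -3.8, "hand": 1.0}, {"linear": [4.47, 1.18, -0.44], "roll": -3.8, "hand": 1.0}, {"linear": [4.39, 1.47, -0.44], "roll": -3.8, "hand": 1.0}]
```

>>> {"api": "carry_out", "payload": {
  "deltas": [
    {"linear": [3.6, -2.9, -0.5], "roll": -4, "hand": 1},
    {"linear": [3.8, -2.6, -0.5], "roll": -4, "hand": 1},
    {"linear": [4.0, -2.4, -0.5], "roll": -4, "hand": 1},
    {"linear": [4.1, -2.1, -0.5], "roll": -4, "hand": 1},
    {"linear": [4.2, -1.8, -0.5], "roll": -4, "hand": 1},
    {"linear": [4.4, -1.5, -0.5], "roll": -4, "hand": 1},
    {"linear": [4.5, -1.2, -0.5], "roll": -4, "hand": 1},
    {"linear": [4.5, -0.9, -0.5], "roll": -4, "hand": 1},
    {"linear": [4.6, -0.6, -0.5], "roll": -4, "hand": 1},
    {"linear": [4.6, -0.3, -0.5], "roll": -4, "hand": 1},
    {"linear": [4.6, 0, -0.5], "roll": -4, "hand": 1},
    {"linear": [4.6, 0.3, -0.5], "roll": -4, "hand": 1}
  ]
}}

```text
time_s: 1.65
eef_pos: [0.471, -0.1137, 0.3102]
tcp_rot: [0.857, 0.515, -0.0, -0.0]
ft_force: [0.7, -0.4, 0.5]
opening: 0.0854
```

```bash
python3 plan.py .588 .0305 .32 75 5 1
```

```text
from [ 0.471  -0.1137  0.3102] 61.99 end [0.588  0.0305 0.32  ] 74.99
[{"linear": [3.65, 0.71, -0.2], "roll": -2.6, "hand": 1.0}, {"linear": [3.6, 0.88, -0.19], "roll": -2.6, "hand": 1.0}, {"linear": [3.57, 1.04, -0.2], "roll": -2.6, "hand": 1.0}, {"linear": [3.52, 1.2, -0.19], "roll": -2.6, "hand": 1.0}, {"linear": [3.45, 1.36, -0.2], "roll": -2.6, "hand": 1.0}]
```

>>> {"api": "carry_out", "payload": {
  "deltas": [
    {"linear": [3.6, 0.7, -0.2], "roll": -2.6, "hand": 1},
    {"linear": [3.6, 0.9, -0.2], "roll": -2.6, "hand": 1},
    {"linear": [3.6, 1.0, -0.2], "roll": -2.6, "hand": 1},
    {"linear": [3.5, 1.2, -0.2], "roll": -2.6, "hand": 1},
    {"linear": [3.4, 1.4, -0.2], "roll": -2.6, "hand": 1},
    {"linear": [0, 0, 0], "roll": 0, "hand": 1}
  ]
}}

```text
time_s: 2.4
eef_pos: [0.5885, 0.0297, 0.3193]
tcp_rot: [0.793, 0.609, -0.0, -0.0]
ft_force: [-1.2, 0.3, -0.6]
opening: 0.0852
```

```bash
python3 - <<'E'
from h import *
s=ctrl.get_state();print(s["eef_pos"],s["joints"])
P=ctrl.camera_params("wrist")
im=ctrl.camera("wrist")[:,:,::-1].copy()
cv2.imwrite("pics/w1raw.png",im)
O=np.array([.5885,.0305])
for yw,col in((-.2618,(0,255,0)),):
  ex=np.array([np.cos(yw),np.sin(yw)]);ey=np.array([-np.sin(yw),np.cos(yw)])
  for x,y,z in((0,0,.202),(0,75,.177),(-50,70,.038),(-50,-70,.038),(50,-70,.038),(-70,-197,.034),(-70,-70,.034)):
    q=O+(ex*x+ey*y)/1000; u=pix("wrist",[*q,z],P); print((x,y,z),u)
    if abs(u).max()<600: cv2.drawMarker(im,tuple(int(v) for v in u),col,0,10,1)
cv2.imwrite("pics/w1.png",im)
E
```

```text
[0.58845934 0.0297084  0.31929046] [-5.72782267e-02  4.07208862e-01  3.02442946e-01  1.46693835e+00
  1.61684965e-04  1.77489437e+00]
(0, 0, 0.202) [256.81888286 191.5283187 ]
(0, 75, 0.177) [256.85024693  97.30919827]
(-50, 70, 0.038) [217.90317725 102.12585763]
(-50, -70, 0.038) [221.55204831 205.05011692]
(50, -70, 0.038) [292.09626088 205.07464136]
(-70, -197, 0.034) [211.69076436 281.41366539]
(-70, -70, 0.034) [207.88213453 204.1108094 ]
```

View pics/w1.png

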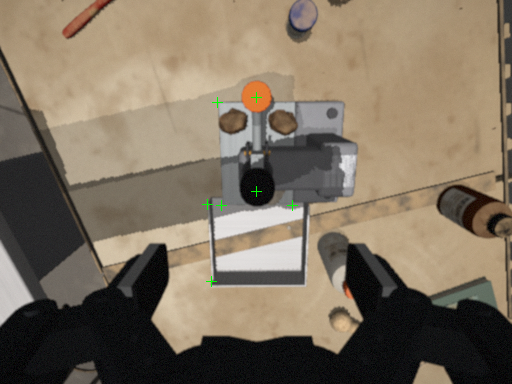

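The markers match in the wrist view: pad (256,97), bed corner (218,102), and the knob's centre (256,188) is about 2 mm further toward the pad. Descending now.

>>> {"api": "carry_out", "payload": {
  "deltas": [
    {"linear": [0.2, 0, 3], "roll": 0, "hand": 1},
    {"linear": [0, 0, 3], "roll": 0, "hand": 1},
    {"linear": [0, 0, 3], "roll": 0, "hand": 1},
    {"linear": [0, 0, 2.3], "roll": 0, "hand": 1},
    {"linear": [0, 0, 1.2], "roll": 0, "hand": 1},
    {"linear": [0, 0, 0], "roll": 0, "hand": 1}
  ]
}}

```text
time_s: 3.2
eef_pos: [0.5872, 0.0293, 0.1948]
tcp_rot: [0.794, 0.607, -0.001, -0.0]
ft_force: [0.4, 0.1, 0.6]
opening: 0.0855
```

>>> {"api": "carry_out", "payload": {
  "deltas": [
    {"linear": [0, 0, 0], "roll": 0, "hand": 0},
    {"linear": [0, 0, 0], "roll": 0, "hand": -0.3},
    {"linear": [0, 0, 0], "roll": 0, "hand": -0.6},
    {"linear": [0, 0, 0], "roll": 0, "hand": -0.6},
    {"linear": [0, 0, 0], "roll": 0, "hand": -0.6}
  ],
  "newtons": 50
}}

```text
time_s: 3.82
eef_pos: [0.5885, 0.0299, 0.1961]
tcp_rot: [0.794, 0.608, 0.001, 0.001]
ft_force: [-0.8, 0.4, 5.6]
opening: 0.0285
```

>>> {"api": "carry_out", "payload": {
  "deltas": [
    {"linear": [0, 0, -1], "roll": 0, "hand": -0.6},
    {"linear": [0, 0, -1], "roll": 0, "hand": -0.6},
    {"linear": [0, 0, -1], "roll": 0, "hand": -0.6},
    {"linear": [0, 0, -0.6], "roll": 0, "hand": -0.6},
    {"linear": [0, 0, -0.3], "roll": 0, "hand": -0.6},
    {"linear": [0, 0, 0], "roll": 0, "hand": -0.6}
  ]
}}

```text
time_s: 4.58
eef_pos: [0.5884, 0.0299, 0.2333]
tcp_rot: [0.794, 0.608, -0.0, -0.0]
ft_force: [6.3, 0.8, -11.8]
opening: 0.0284
```

>>> {"api": "carry_out", "payload": {
  "deltas": [
    {"linear": [0, 0, -0.3], "roll": 0, "hand": -0.6},
    {"linear": [0, 0, 0], "roll": 0, "hand": -0.6}
  ]
}}

```text
time_s: 4.82
eef_pos: [0.5884, 0.0299, 0.2361]
tcp_rot: [0.794, 0.608, -0.0, -0.0]
ft_force: [6.1, -0.1, -11.3]
opening: 0.0285
```

>>> {"api": "carry_out", "payload": {
  "deltas": [
    {"linear": [0, 0, 0.3], "roll": 0, "hand": -0.6},
    {"linear": [0, 0, 0.25], "roll": 0, "hand": -0.6},
    {"linear": [0, 0, 0], "roll": 0, "hand": -0.6}
  ]
}}

```text
time_s: 5.2
eef_pos: [0.5884, 0.0299, 0.2312]
tcp_rot: [0.794, 0.608, -0.0, -0.0]
ft_force: [5.6, -0.3, -9.5]
opening: 0.0284
```

>>> {"api": "carry_out", "payload": {
  "deltas": [
    {"linear": [0, 0, 0.2], "roll": 0, "hand": -0.6},
    {"linear": [0, 0, 0], "roll": 0, "hand": -0.6}
  ]
}}

```text
time_s: 5.45
eef_pos: [0.5885, 0.0298, 0.2308]
tcp_rot: [0.794, 0.608, 0.001, 0.001]
ft_force: [2.1, -0.8, 1.4]
opening: 0.0287
```

The load has come off, so the sear is holding. I'll release and rise.

>>> {"api": "carry_out", "payload": {
  "deltas": [
    {"linear": [0, 0, 0], "roll": 0, "hand": 0},
    {"linear": [0, 0, 0], "roll": 0, "hand": 1},
    {"linear": [0, 0, 0], "roll": 0, "hand": 1},
    {"linear": [0, 0, 0], "roll": 0, "hand": 1},
    {"linear": [0, 0, -2], "roll": 0, "hand": 1},
    {"linear": [0, 0, -3], "roll": 0, "hand": 1},
    {"linear": [0, 0, -2.5], "roll": 0, "hand": 1},
    {"linear": [0, 0, 0], "roll": 0, "hand": 1}
  ]
}}

```text
time_s: 6.45
eef_pos: [0.5893, 0.0298, 0.3069]
tcp_rot: [0.794, 0.608, 0.002, 0.002]
ft_force: [-0.2, 1.1, 0.2]
opening: 0.0854
```

```bash
python3 - <<'E'
from h import *
im=ctrl.camera("scene")[:,:,::-1]
cv2.imwrite("pics/s2.png",cv2.resize(im[130:270,190:320],None,fx=4,fy=4,interpolation=cv2.INTER_CUBIC))
E
# brush grip point, brush y=+60
python3 - <<'E'
from h import *
e1=np.array([.5564,.3072]);e2=np.array([.3846,.2455]);u=(e1-e2)/np.linalg.norm(e1-e2)
m=(e1+e2)/2;print(m,np.degrees(np.arctan2(u[1],u[0])),m-u*.06)
E
python3 plan.py .414 .256 .15 199.7 12 0.2
```

```text
[0.4705  0.27635] 19.7551688842495 [0.41403127 0.2560699 ]
from [0.5886 0.0299 0.3052] 74.86 end [0.414 0.256 0.15 ] 199.66
[{"linear": [1.44, -1.9, 1.29], "roll": -10.4, "hand": 0.2}, {"linear": [1.76, -1.6, 1.3], "roll": -10.4, "hand": 0.2}, {"linear": [2.02, -1.27, 1.29], "roll": -10.4, "hand": 0.2}, {"linear": [2.21, -0.87, 1.29], "roll": -10.4, "hand": 0.2}, {"linear": [2.33, -0.47, 1.3], "roll": -10.4, "hand": 0.2}, {"linear": [2.38, -0.03, 1.29], "roll": -10.4, "hand": 0.2}, {"linear": [2.35, 0.4, 1.3], "roll": -10.4, "hand": 0.2}, {"linear": [2.24, 0.81, 1.29], "roll": -10.4, "hand": 0.2}, {"linear": [2.06, 1.2, 1.29], "roll": -10.4, "hand": 0.2}, {"linear": [1.8, 1.56, 1.3], "roll": -10.4, "hand": 0.2}, {"linear": [1.49, 1.85, 1.29], "roll": -10.4, "hand": 0.2}, {"linear": [1.13, 2.1, 1.29], "roll": -10.4, "hand": 0.2}]
```

View pics/s2.png

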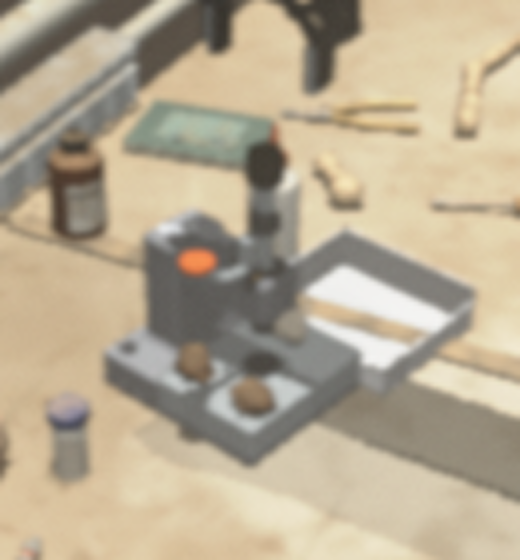

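The striker stands up by itself: the knob is at (263,160), well above the arm. Next is the brush.

>>> {"api": "carry_out", "payload": {
  "deltas": [
    {"linear": [1.4, -1.9, 0], "roll": -10.4, "hand": 0.6},
    {"linear": [1.8, -1.6, 0], "roll": -10.4, "hand": 0.2},
    {"linear": [2.0, -1.3, 0], "roll": -10.4, "hand": 0.2},
    {"linear": [2.2, -0.9, 0], "roll": -10.4, "hand": 0.2},
    {"linear": [2.3, -0.5, 1], "roll": -10.4, "hand": 0.2},
    {"linear": [2.4, 0, 2], "roll": -10.4, "hand": 0.2},
    {"linear": [2.4, 0.4, 2], "roll": -10.4, "hand": 0.2},
    {"linear": [2.2, 0.8, 2], "roll": -10.4, "hand": 0.2},
    {"linear": [2.1, 1.2, 2], "roll": -10.4, "hand": 0.2},
    {"linear": [1.8, 1.6, 2], "roll": -10.4, "hand": 0.2},
    {"linear": [1.5, 1.8, 2], "roll": -10.4, "hand": 0.2},
    {"linear": [1.1, 2.1, 1.5], "roll": -10.4, "hand": 0.2}
  ]
}}

```text
time_s: 8.0
eef_pos: [0.4105, 0.2555, 0.1573]
tcp_rot: [-0.174, 0.985, -0.0, -0.002]
ft_force: [-0.4, 0.9, 0.6]
opening: 0.0514
```

>>> {"api": "carry_out", "payload": {
  "deltas": [
    {"linear": [0, 0, 0], "roll": 0, "hand": 0.2}
  ]
}}

```text
time_s: 8.12
eef_pos: [0.4097, 0.2555, 0.1572]
tcp_rot: [-0.171, 0.985, -0.001, -0.003]
ft_force: [0.3, -0.5, 0.5]
opening: 0.0513
```

```bash
python3 - <<'E'
from h import *
s=ctrl.get_state();print(s["eef_pos"],s["joints"],s["opening"])
P=ctrl.camera_params("wrist")
im=ctrl.camera("wrist")[:,:,::-1].copy()
cv2.imwrite("pics/w3raw.png",im)
hsv=cv2.cvtColor(im,cv2.COLOR_BGR2HSV)
m=cv2.inRange(hsv,(0,110,60),(8,255,255))|cv2.inRange(hsv,(174,110,60),(180,255,255))
n,l,st,ct=cv2.connectedComponentsWithStats(m);i=1+st[1:,4].argmax();print(st[i],ct[i])
ys,xs=np.where(l==i);pts=np.array([onz("wrist",(x,y),.008,P)[:2] for x,y in zip(xs,ys)])
c=pts.mean(0);U,S,V=np.linalg.svd(pts-c,full_matrices=False);t=(pts-c)@V[0];w=(pts-c)@V[1]
print("c",c,"dir",V[0],np.degrees(np.arctan2(V[0][1],V[0][0])),t.min(),t.max(),"ends",c+V[0]*t.min(),c+V[0]*t.max())
for k in np.arange(-.06,.07,.02):
  b=(abs(t-k)<.004); 
  if b.any(): print(k,c+V[0]*k,np.ptp(w[b]))
for q in((.4705,.2763),(.414,.256)):
  u=pix("wrist",[*q,.01],P);cv2.drawMarker(im,tuple(int(v) for v in u),(0,255,0),0,10,1)
cv2.imwrite("pics/w3.png",im)
E
```

```text
[0.40966131 0.25545179 0.15722135] [ 4.26127718e-01  2.49050273e-01 -3.47139650e-01  9.80213516e-01
 -8.60497003e-05  8.19135318e-02] 0.05126776856807172
[ 247  152   18  125 1004] [255.60059761 221.95318725]
c [0.44848574 0.26839436] dir [0.94150575 0.33699691] 19.694014758977577 -0.06990900278704121 0.05806430090777406 ends [0.38266601 0.24483524] [0.50315361 0.28796185]
-0.06 [0.39199539 0.24817454] 0.011035208651071885
-0.039999999999999994 [0.41082551 0.25491448] 0.011251251067666085
-0.01999999999999999 [0.42965562 0.26165442] 0.0028723773989410926
1.3877787807814457e-17 [0.44848574 0.26839436] 0.009758122955400335
0.020000000000000018 [0.46731585 0.2751343 ] 0.011905649201539956
0.04000000000000002 [0.48614597 0.28187423] 0.013168495612344443
0.060000000000000026 [0.50497608 0.28861417] 0.01744168629727785
```

View pics/w3.png

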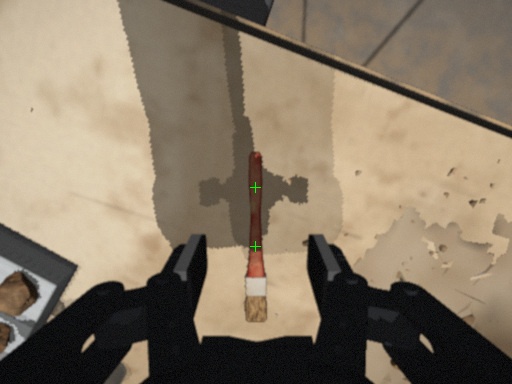

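The brush handle is at (255,155)–(257,275) with the grip point at (255,188), centred between the jaws. Lowering now.

>>> {"api": "carry_out", "payload": {
  "deltas": [
    {"linear": [0, 0, 3.5], "roll": 0, "hand": 0.0},
    {"linear": [0, 0, 3.5], "roll": 0, "hand": -0.2},
    {"linear": [0, 0, 3.5], "roll": 0, "hand": -0.3},
    {"linear": [0, 0, 2], "roll": 0, "hand": -0.3},
    {"linear": [0, 0, 1], "roll": 0, "hand": -0.3},
    {"linear": [0, 0, 0], "roll": 0, "hand": -0.3}
  ]
}}

```text
time_s: 8.93
eef_pos: [0.4129, 0.2552, 0.0246]
tcp_rot: [-0.17, 0.985, -0.0, -0.0]
ft_force: [0.1, -0.5, -0.3]
opening: 0.03
```

>>> {"api": "carry_out", "payload": {
  "deltas": [
    {"linear": [0, 0, 0], "roll": 0, "hand": -0.5},
    {"linear": [0, 0, 0], "roll": 0, "hand": -0.6},
    {"linear": [0, 0, 0], "roll": 0, "hand": -0.7},
    {"linear": [0, 0, 0], "roll": 0, "hand": -1},
    {"linear": [0, 0, 0], "roll": 0, "hand": -1},
    {"linear": [0, 0, 0], "roll": 0, "hand": -1}
  ],
  "newtons": 80
}}

```text
time_s: 9.68
eef_pos: [0.4146, 0.2567, 0.027]
tcp_rot: [-0.171, 0.985, 0.001, 0.002]
ft_force: [-2.3, -0.9, 15.6]
opening: -0.0
```

>>> {"api": "carry_out", "payload": {
  "deltas": [
    {"linear": [0, 0, -1.5], "roll": 0, "hand": -1},
    {"linear": [0, 0, 0], "roll": 0, "hand": 0},
    {"linear": [0, 0, -3], "roll": 0, "hand": 0},
    {"linear": [0, 0, -3], "roll": 0, "hand": 0},
    {"linear": [0, 0, -3], "roll": 0, "hand": 0},
    {"linear": [0, 0, 0], "roll": 0, "hand": 0}
  ]
}}

```text
time_s: 10.42
eef_pos: [0.4144, 0.2565, 0.1315]
tcp_rot: [-0.171, 0.985, 0.001, 0.002]
ft_force: [1.1, -0.6, -0.9]
opening: 0.0428
```

```bash
cat > look.py <<'E'
from h import *
s=ctrl.get_state();print(s["eef_pos"],s["opening"],s["ft_force"])
P=ctrl.camera_params("wrist")
im=ctrl.camera("wrist")[:,:,::-1].copy()
hsv=cv2.cvtColor(im,cv2.COLOR_BGR2HSV)
m=cv2.inRange(hsv,(0,110,60),(8,255,255))|cv2.inRange(hsv,(174,110,60),(180,255,255))
n,l,st,ct=cv2.connectedComponentsWithStats(m);i=1+st[1:,4].argmax();print(st[i],ct[i])
ys,xs=np.where(l==i);pts=np.array([onz("wrist",(x,y),.008,P)[:2] for x,y in zip(xs,ys)])
c=pts.mean(0);U,S,V=np.linalg.svd(pts-c,full_matrices=False);t=(pts-c)@V[0]
print("c",c,"dir",np.degrees(np.arctan2(V[0][1],V[0][0])),"ends",c+V[0]*t.min(),c+V[0]*t.max())
import sys;cv2.imwrite(sys.argv[1],im)
E
python3 look.py pics/w4.png
```

```text
[0.41436822 0.25653746 0.13146409] 0.04280881805584849 [ 1.1407626  -0.56914872 -0.88629362]
[ 246  150   20  137 1131] [255.91511936 228.4535809 ]
c [0.45045733 0.26893483] dir 19.045684317502143 ends [0.38261404 0.24551399] [0.50457772 0.28761825]
```

View pics/w4.png

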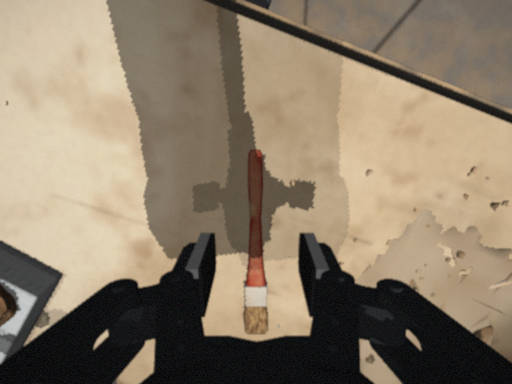

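The brush hasn't moved: the handle is still at (256,150)–(256,285). The tips were about 5 mm too high and closed over the rounded top, so I'll go lower.

>>> {"api": "carry_out", "payload": {
  "deltas": [
    {"linear": [0, 0, 3.5], "roll": 0, "hand": -0.4},
    {"linear": [0, 0, 3.5], "roll": 0, "hand": -0.4},
    {"linear": [0, 0, 2.5], "roll": 0, "hand": -0.4},
    {"linear": [0, 0, 1], "roll": 0, "hand": -0.4},
    {"linear": [0, 0, 0.5], "roll": 0, "hand": -0.4},
    {"linear": [0, 0, 0], "roll": 0, "hand": -0.4}
  ]
}}

```text
time_s: 11.22
eef_pos: [0.4129, 0.2558, 0.02]
tcp_rot: [-0.171, 0.985, 0.0, 0.0]
ft_force: [0.4, -0.6, 0.7]
opening: 0.0254
```

>>> {"api": "carry_out", "payload": {
  "deltas": [
    {"linear": [0, 0, 0], "roll": 0, "hand": -0.6},
    {"linear": [0, 0, 0], "roll": 0, "hand": -0.8},
    {"linear": [0, 0, 0], "roll": 0, "hand": -1},
    {"linear": [0, 0, 0], "roll": 0, "hand": -1},
    {"linear": [0, 0, 0], "roll": 0, "hand": -1}
  ]
}}

```text
time_s: 11.85
eef_pos: [0.4135, 0.2561, 0.0207]
tcp_rot: [-0.171, 0.985, 0.0, 0.001]
ft_force: [-0.9, 0.4, 5.1]
opening: 0.0106
```

>>> {"api": "carry_out", "payload": {
  "deltas": [
    {"linear": [0, 0, -1], "roll": 0, "hand": -1},
    {"linear": [0, 0, -3], "roll": 0, "hand": -1},
    {"linear": [0, 0, -3], "roll": 0, "hand": -1},
    {"linear": [0, 0, -3], "roll": 0, "hand": -1},
    {"linear": [0, 0, 0], "roll": 0, "hand": -1}
  ]
}}

```text
time_s: 12.48
eef_pos: [0.4147, 0.2566, 0.1224]
tcp_rot: [-0.171, 0.985, 0.001, 0.003]
ft_force: [0.1, -0.0, -0.7]
opening: 0.0102
```

```bash
python3 look.py pics/w5.png; python3 - <<'E'
from h import *
im=ctrl.camera("scene")[:,:,::-1]
cv2.imwrite("pics/s5.png",cv2.resize(im[180:320,160:320],None,fx=4.5,fy=4,interpolation=cv2.INTER_CUBIC))
E
```

```text
[0.41467394 0.25661091 0.12243278] 0.010205125879818606 [ 0.13421571 -0.01083276 -0.68982447]
[245 189  25  47 795] [257.64402516 208.98993711]
c [0.42823485 0.26258   ] dir 20.292550895318822 ends [0.4116616  0.25645182] [0.45040637 0.27077822]
```

View pics/w5.png

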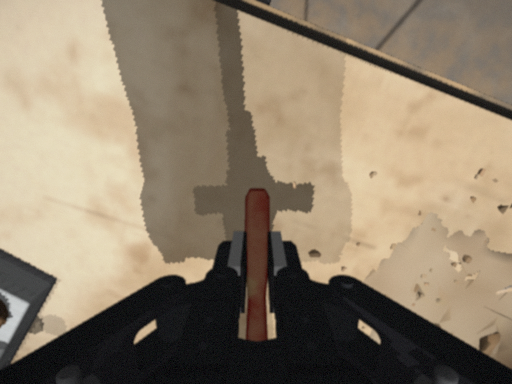

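View pics/s5.png

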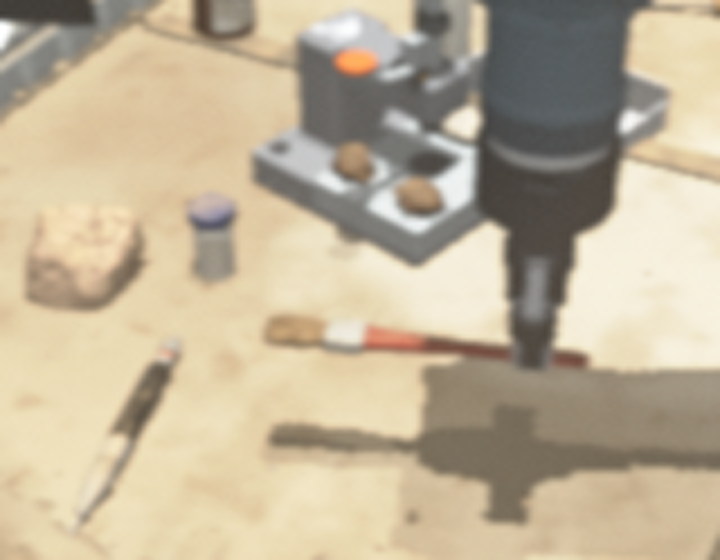

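The brush is held level in the scene view: bristles at the left end (270,328), handle gripped at (535,350).

```bash
python3 - <<'E'
from h import *
O=np.array([.5885,.0305]);yw=-.2618
ex=np.array([np.cos(yw),np.sin(yw)]);ey=np.array([-np.sin(yw),np.cos(yw)])
T=lambda p:np.round([(p[:2]-O)@ex*1000,(p[:2]-O)@ey*1000],1)
W=lambda x,y:np.round(O+(ex*x+ey*y)/1000,4)
print("vial",T(onz("top",(193,182),.064)),"b",T(onz("top",(193,186),.0)))
u=np.array([np.cos(np.radians(19.7)),np.sin(np.radians(19.7))])
t=np.array([.4147,.2566])+u*.151; print("tip pred",pix("scene",[*t,.107]),"drop10",pix("scene",[*t,.097]),"seen ~",(219.6,262))
print(W(-190,85),W(-93,85),W(-93,-95))
E
python3 plan.py .427 .162 .12 165 6 -1
```

```text
vial [ 50.2 156.9] b [ 48.9 165.5]
tip pred [218.61565401 261.85723068] drop10 [218.77628231 264.69651513] seen ~ (219.6, 262)
[0.427  0.1618] [0.5207 0.1367] [ 0.4741 -0.0372]
from [0.4127 0.2557 0.1198] -160.34 end [0.427 0.162 0.12 ] -195.04
[{"linear": [0.3, -1.55, -0.0], "roll": 5.8, "hand": -1.0}, {"linear": [0.14, -1.57, -0.01], "roll": 5.8, "hand": -1.0}, {"linear": [-0.01, -1.59, -0.0], "roll": 5.7, "hand": -1.0}, {"linear": [-0.18, -1.57, -0.01], "roll": 5.8, "hand": -1.0}, {"linear": [-0.33, -1.54, 0.0], "roll": 5.8, "hand": -1.0}, {"linear": [-0.49, -1.5, -0.0], "roll": 5.8, "hand": -1.0}]
```

>>> {"api": "carry_out", "payload": {
  "deltas": [
    {"linear": [0.3, -1.5, 0], "roll": 5.8, "hand": -1},
    {"linear": [0.1, -1.6, 0], "roll": 5.8, "hand": -1},
    {"linear": [0, -1.6, 0], "roll": 5.8, "hand": -1},
    {"linear": [-0.2, -1.6, 0], "roll": 5.8, "hand": -1},
    {"linear": [-0.3, -1.5, 0], "roll": 5.8, "hand": -1},
    {"linear": [-0.5, -1.5, 0], "roll": 5.8, "hand": -1},
    {"linear": [0, 0, 0], "roll": 0, "hand": -1},
    {"linear": [0, 0, 2.5], "roll": 0, "hand": -1},
    {"linear": [0, 0, 2.4], "roll": 0, "hand": -1},
    {"linear": [0, 0, 1], "roll": 0, "hand": -1},
    {"linear": [0, 0, 0], "roll": 0, "hand": -1}
  ]
}}

```text
time_s: 13.95
eef_pos: [0.4262, 0.1624, 0.06]
tcp_rot: [0.131, 0.991, -0.0, -0.001]
ft_force: [-0.1, -0.5, 0.0]
opening: 0.0104
```

```bash
python3 plan.py .5207 .1367 .061 165 4 -1
```

```text
from [0.4262 0.1624 0.06  ] 164.92 end [0.5207 0.1367 0.061 ] 165.02
[{"linear": [-2.45, -0.01, -0.03], "roll": -0.0, "hand": -1.0}, {"linear": [-2.45, -0.0, -0.02], "roll": -0.0, "hand": -1.0}, {"linear": [-2.45, -0.01, -0.03], "roll": -0.1, "hand": -1.0}, {"linear": [-2.45, -0.01, -0.02], "roll": 0.0, "hand": -1.0}]
```

>>> {"api": "carry_out", "payload": {
  "deltas": [
    {"linear": [-2.4, 0, -0.1], "roll": 0, "hand": -1},
    {"linear": [-2.4, 0, 0], "roll": 0, "hand": -1},
    {"linear": [-2.5, 0, 0], "roll": 0, "hand": -1},
    {"linear": [-2.5, 0, 0], "roll": 0, "hand": -1},
    {"linear": [0, 0, 0], "roll": 0, "hand": -1},
    {"linear": [0, 0, 0], "roll": 0, "hand": -1}
  ]
}}

```text
time_s: 14.7
eef_pos: [0.5211, 0.1369, 0.062]
tcp_rot: [0.132, 0.991, 0.0, -0.0]
ft_force: [0.2, -0.4, -0.7]
opening: 0.0103
```

```bash
cat > v.py <<'E'
from h import *
import sys
a=ctrl.camera("top")[:,:,::-1];b=ctrl.camera("scene")[:,:,::-1]
f=lambda i:cv2.resize(i,None,fx=4,fy=4,interpolation=cv2.INTER_CUBIC)
cv2.imwrite(sys.argv[1],np.hstack([f(a[155:265,195:295][:, :100]),f(b[160:270,195:295])]))
E
python3 v.py pics/v1.png; python3 look.py pics/w6.png
```

```text
[0.52061917 0.13697457 0.06183422] 0.010076498877342369 [0.02006738 0.59398401 0.04182131]
[245 189  24  49 782] [257.79283887 209.03836317]
c [0.51257282 0.14004   ] dir -12.816623588843054 ends [0.49960968 0.14298911] [0.53122909 0.13579571]
```

View pics/v1.png

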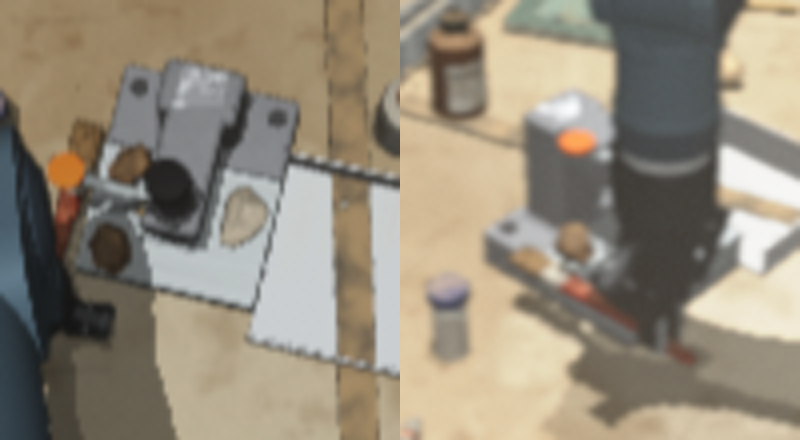

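The brush lies along the bed's left edge, with its bristle tip at (90,135) in the top crop, behind chip a. Starting the sweep.

>>> {"api": "carry_out", "payload": {
  "deltas": [
    {"linear": [0, -1, 0], "roll": 0, "hand": -1},
    {"linear": [0, -1, 0], "roll": 0, "hand": -1},
    {"linear": [0, -1, 0], "roll": 0, "hand": -1},
    {"linear": [0, -1, 0], "roll": 0, "hand": -1},
    {"linear": [0, -1, 0], "roll": 0, "hand": -1},
    {"linear": [0, -1, 0], "roll": 0, "hand": -1},
    {"linear": [0, -1, 0], "roll": 0, "hand": -1},
    {"linear": [0, 0, 0], "roll": 0, "hand": -1}
  ]
}}

```text
time_s: 15.85
eef_pos: [0.5032, 0.0683, 0.0617]
tcp_rot: [0.132, 0.991, -0.0, -0.0]
ft_force: [1.3, -0.3, -0.2]
opening: 0.0104
```

```bash
python3 v.py pics/v2.png
```

```text
(no output)
```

View pics/v2.png

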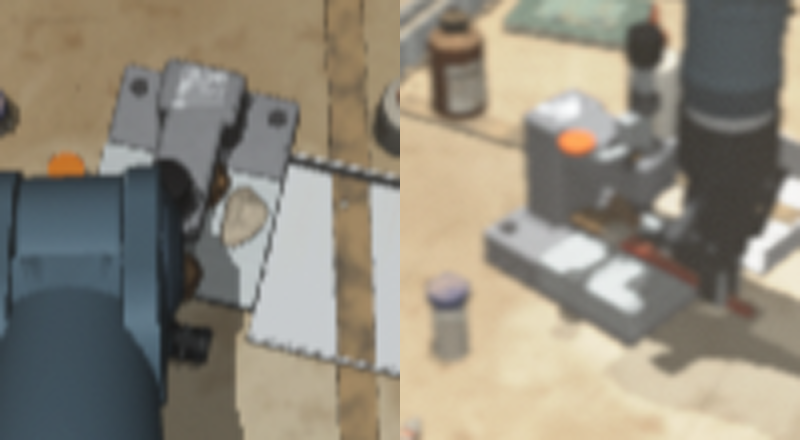

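Chip a shows at (220,182) and chip b at (190,272), both ahead of the brush, and the bed behind is clear. Continuing.

>>> {"api": "carry_out", "payload": {
  "deltas": [
    {"linear": [0, -1, 0], "roll": 0, "hand": -1},
    {"linear": [0, -1, 0], "roll": 0, "hand": -1},
    {"linear": [0, -1, 0], "roll": 0, "hand": -1},
    {"linear": [0, -1, 0], "roll": 0, "hand": -1},
    {"linear": [0, -1, 0], "roll": 0, "hand": -1},
    {"linear": [0, -1, 0], "roll": 0, "hand": -1},
    {"linear": [0, 0, 0], "roll": 0, "hand": -1}
  ]
}}

```text
time_s: 16.82
eef_pos: [0.4874, 0.0103, 0.0617]
tcp_rot: [0.133, 0.991, -0.0, -0.0]
ft_force: [-0.8, 0.7, -0.7]
opening: 0.0103
```

```bash
sed -i 's/195:295\]\[:, :100\]/215:315]/; s/195:295\])\]/215:315])]/' v.py; python3 v.py pics/v3.png
```

```text
(no output)
```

View pics/v3.png

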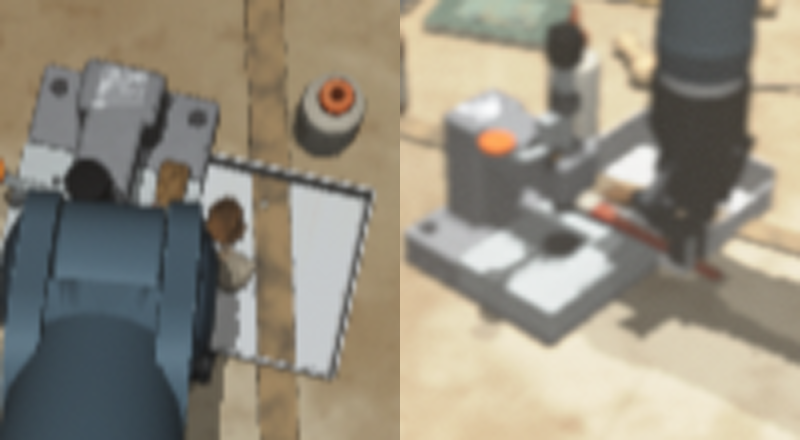

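Chips a (225,220) and pale (238,270) are tipping over the tray edge. Pushing 5–6 cm further.

>>> {"api": "carry_out", "payload": {
  "deltas": [
    {"linear": [0, -1, 0], "roll": 0, "hand": -1},
    {"linear": [0, -1, 0], "roll": 0, "hand": -1},
    {"linear": [0, -1, 0], "roll": 0, "hand": -1},
    {"linear": [0, -1, 0], "roll": 0, "hand": -1},
    {"linear": [0, -1, 0], "roll": 0, "hand": -1},
    {"linear": [0, -0.5, 0], "roll": 0, "hand": -1},
    {"linear": [0, 0, 0], "roll": 0, "hand": -1},
    {"linear": [0, 0, 0], "roll": 0, "hand": -1}
  ]
}}

```text
time_s: 17.92
eef_pos: [0.4735, -0.0418, 0.0618]
tcp_rot: [0.132, 0.991, 0.0, 0.0]
ft_force: [-0.6, -0.5, 0.1]
opening: 0.0102
```

```bash
python3 v.py pics/v4.png
```

```text
(no output)
```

View pics/v4.png

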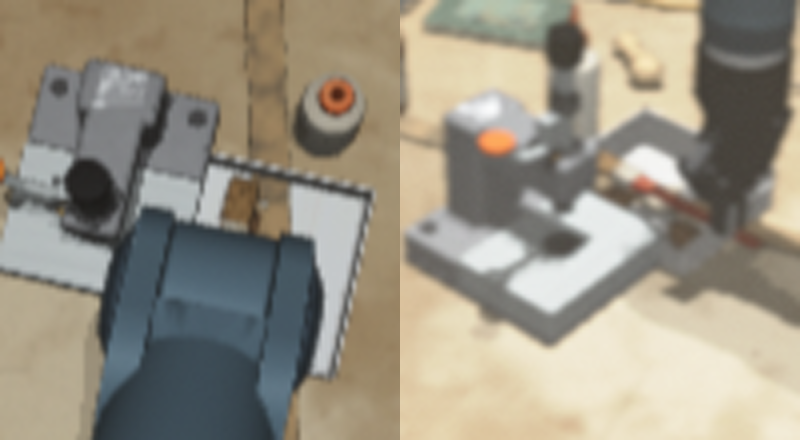

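>>> {"api": "carry_out", "payload": {
  "deltas": [
    {"linear": [0, 0, -2], "roll": 0, "hand": -1},
    {"linear": [0, 0, -3], "roll": 0, "hand": -1},
    {"linear": [0, 0, -3], "roll": 0, "hand": -1},
    {"linear": [2, 0, -1], "roll": 0, "hand": -1},
    {"linear": [3, 0, 0], "roll": 0, "hand": -1},
    {"linear": [3, 0, 0], "roll": 0, "hand": -1},
    {"linear": [0, 0, 0], "roll": 0, "hand": -1}
  ]
}}

```text
time_s: 18.9
eef_pos: [0.3938, -0.0201, 0.1514]
tcp_rot: [0.131, 0.991, 0.0, -0.001]
ft_force: [0.7, 0.2, -0.2]
opening: 0.0103
```

```bash
python3 v.py pics/v5.png;  python3 plan.py .4135 .256 .12 199.7 12 -1
```

```text
from [ 0.3968 -0.0209  0.152 ] 164.88 end [0.4135 0.2559 0.12  ] 199.68
[{"linear": [0.47, 2.26, 0.27], "roll": -2.9, "hand": -1.0}, {"linear": [0.35, 2.29, 0.26], "roll": -2.9, "hand": -1.0}, {"linear": [0.24, 2.3, 0.27], "roll": -2.9, "hand": -1.0}, {"linear": [0.11, 2.31, 0.27], "roll": -2.9, "hand": -1.0}, {"linear": [0.01, 2.31, 0.26], "roll": -2.9, "hand": -1.0}, {"linear": [-0.12, 2.31, 0.27], "roll": -2.9, "hand": -1.0}, {"linear": [-0.23, 2.3, 0.27], "roll": -2.9, "hand": -1.0}, {"linear": [-0.35, 2.28, 0.27], "roll": -2.9, "hand": -1.0}, {"linear": [-0.46, 2.27, 0.26], "roll": -2.9, "hand": -1.0}, {"linear": [-0.57, 2.24, 0.27], "roll": -2.9, "hand": -1.0}, {"linear": [-0.69, 2.21, 0.27], "roll": -2.9, "hand": -1.0}, {"linear": [-0.8, 2.16, 0.26], "roll": -2.9, "hand": -1.0}]
```

View pics/v5.png

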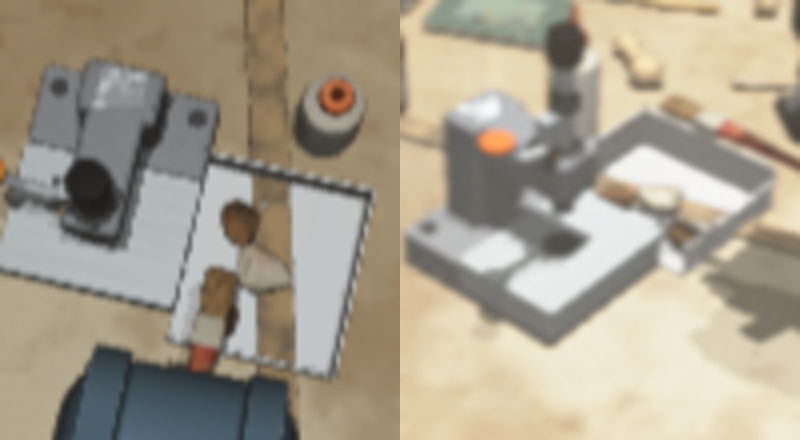

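Two chips are clearly in the tray, at (238,222) and (265,270); the third is under the bristles at (232,318). I'll swing the brush clear first, then translate.

>>> {"api": "carry_out", "payload": {
  "deltas": [
    {"linear": [0.3, 0, 0], "roll": -8.7, "hand": -1},
    {"linear": [0, 0, 0], "roll": -8.7, "hand": -1},
    {"linear": [0, 0, 0], "roll": -8.7, "hand": -1},
    {"linear": [0, 0, 0], "roll": -8.7, "hand": -1},
    {"linear": [0, 0, 0], "roll": 0, "hand": -1}
  ]
}}

```text
time_s: 19.62
eef_pos: [0.3946, -0.0205, 0.1519]
tcp_rot: [-0.17, 0.985, -0.0, 0.0]
ft_force: [-1.3, 1.1, 0.5]
opening: 0.0105
```

```bash
python3 v.py pics/v6.png;  python3 plan.py .4135 .256 .10 199.7 8 -1
```

```text
from [ 0.3941 -0.0204  0.1519] -160.48 end [0.4135 0.256  0.1   ] -160.28
[{"linear": [-1.38, 3.18, 0.65], "roll": -0.0, "hand": -1.0}, {"linear": [-1.39, 3.17, 0.65], "roll": -0.0, "hand": -1.0}, {"linear": [-1.38, 3.18, 0.65], "roll": -0.1, "hand": -1.0}, {"linear": [-1.39, 3.17, 0.64], "roll": 0.0, "hand": -1.0}, {"linear": [-1.38, 3.17, 0.65], "roll": -0.0, "hand": -1.0}, {"linear": [-1.39, 3.18, 0.65], "roll": -0.0, "hand": -1.0}, {"linear": [-1.39, 3.17, 0.65], "roll": -0.1, "hand": -1.0}, {"linear": [-1.39, 3.17, 0.65], "roll": 0.0, "hand": -1.0}]
```

View pics/v6.png

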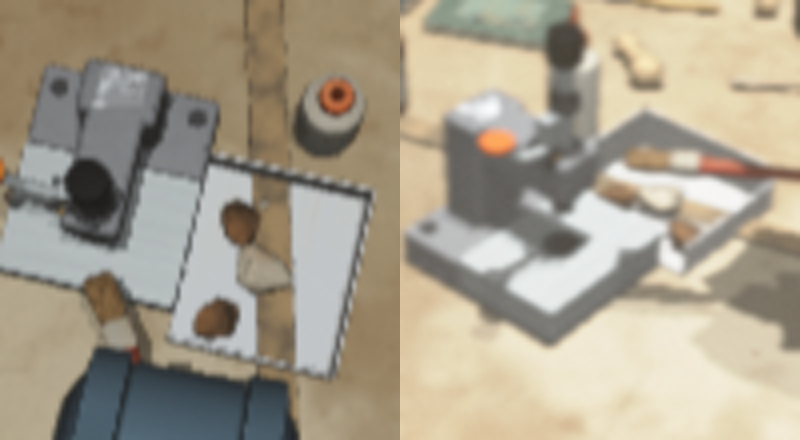

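All three chips lie in the tray, at (240,222), (265,268) and (215,318), and the striker is still up. I'll check their tester coordinates.

```bash
cat > chips.py <<'E'
from h import *
O=np.array([.5885,.0305]);yw=-.2618
ex=np.array([np.cos(yw),np.sin(yw)]);ey=np.array([-np.sin(yw),np.cos(yw)])
T=lambda p:np.round([(p[:2]-O)@ex*1000,(p[:2]-O)@ey*1000],1)
for u,v in((240,222),(265,268),(215,318)): print(T(onz("top",(215+u/4-.4,155+v/4-.4),.018)))
E
python3 chips.py
```

```text
[  31.6 -103.4]
[   1.3 -130.2]
[ -45.3 -101.8]
```

>>> {"api": "carry_out", "payload": {
  "deltas": [
    {"linear": [-1.4, 3.2, 0], "roll": 0, "hand": -1},
    {"linear": [-1.4, 3.2, 0], "roll": 0, "hand": -1},
    {"linear": [-1.4, 3.2, 0], "roll": 0, "hand": -1},
    {"linear": [-1.4, 3.2, 0], "roll": 0, "hand": -1},
    {"linear": [-1.4, 3.2, 0.5], "roll": 0, "hand": -1},
    {"linear": [-1.4, 3.2, 1], "roll": 0, "hand": -1},
    {"linear": [-1.4, 3.2, 1.5], "roll": 0, "hand": -1},
    {"linear": [-1.4, 3.1, 2], "roll": 0, "hand": -1},
    {"linear": [0, 0, 2], "roll": 0, "hand": -1},
    {"linear": [0, 0, 2], "roll": 0, "hand": -1},
    {"linear": [0, 0, 2], "roll": 0, "hand": -1},
    {"linear": [0, 0, 0], "roll": 0, "hand": -1}
  ]
}}

```text
time_s: 21.22
eef_pos: [0.4119, 0.2571, 0.0404]
tcp_rot: [-0.17, 0.985, -0.0, -0.002]
ft_force: [0.2, -0.0, -0.1]
opening: 0.0101
```

>>> {"api": "carry_out", "payload": {
  "deltas": [
    {"linear": [0, 0, 1], "roll": 0, "hand": -1},
    {"linear": [0, 0, 0.6], "roll": 0, "hand": -1},
    {"linear": [0, 0, 0.3], "roll": 0, "hand": -1},
    {"linear": [0, 0, 0], "roll": 0, "hand": -1}
  ]
}}

```text
time_s: 21.72
eef_pos: [0.413, 0.2575, 0.0227]
tcp_rot: [-0.171, 0.985, -0.0, -0.0]
ft_force: [-0.3, -0.7, -0.0]
opening: 0.0103
```

>>> {"api": "carry_out", "payload": {
  "deltas": [
    {"linear": [0, 0, 0.15], "roll": 0, "hand": -1},
    {"linear": [0, 0, 0], "roll": 0, "hand": -0.6},
    {"linear": [0, 0, 0], "roll": 0, "hand": -0.2},
    {"linear": [0, 0, 0], "roll": 0, "hand": 0},
    {"linear": [0, 0, -2], "roll": 0, "hand": 0},
    {"linear": [0, 0, -3], "roll": 0, "hand": 0},
    {"linear": [0, 0, -4], "roll": 0, "hand": 0},
    {"linear": [0, 0, -4], "roll": 0, "hand": -0.5},
    {"linear": [0, 0, -5], "roll": 0, "hand": -1},
    {"linear": [0, 0, -5], "roll": 0, "hand": -1},
    {"linear": [0, 0, 0], "roll": 0, "hand": -1}
  ]
}}

```text
time_s: 23.1
eef_pos: [0.4156, 0.2588, 0.2556]
tcp_rot: [-0.171, 0.985, 0.001, 0.004]
ft_force: [0.5, 0.5, 0.2]
opening: 0.0008
```

```bash
python3 look.py pics/w7.png; python3 plan.py .608 .103 .25 199.7 6 -1
```

```text
[0.41557131 0.25880313 0.25561593] 0.0008291207184968463 [0.53500472 0.47212601 0.24475913]
[249 163  14  66 397] [256.35516373 204.12342569]
c [0.47142088 0.27865549] dir 18.020693137659556 ends [0.41911728 0.26164013] [0.5033679  0.28904846]
from [0.4144 0.2582 0.2531] -160.34 end [0.6079 0.103  0.25  ] -160.34
[{"linear": [-2.17, -3.52, 0.05], "roll": -0.0, "hand": -1.0}, {"linear": [-2.17, -3.52, 0.05], "roll": -0.0, "hand": -1.0}, {"linear": [-2.17, -3.53, 0.06], "roll": -0.0, "hand": -1.0}, {"linear": [-2.17, -3.52, 0.05], "roll": -0.0, "hand": -1.0}, {"linear": [-2.17, -3.52, 0.05], "roll": -0.0, "hand": -1.0}, {"linear": [-2.16, -3.52, 0.05], "roll": -0.0, "hand": -1.0}]
```

View pics/w7.png

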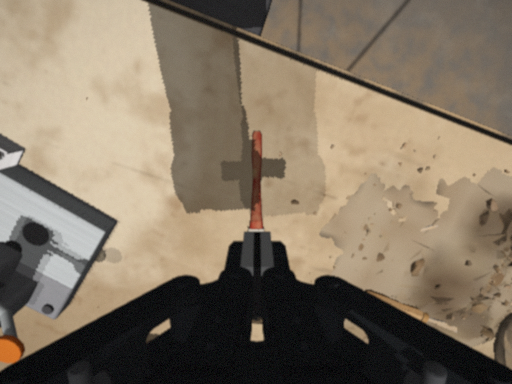

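The brush lies on the bench with its handle at (257,130)–(257,230). Moving above the trip pad with fingers shut.

```bash
python3 plan.py .609 .1055 .25 165 8 -1
```

```text
from [0.4144 0.2582 0.2531] -160.34 end [0.609  0.1055 0.25  ] -195.04
[{"linear": [-1.65, -2.62, 0.04], "roll": 4.3, "hand": -1.0}, {"linear": [-1.84, -2.48, 0.04], "roll": 4.4, "hand": -1.0}, {"linear": [-2.03, -2.34, 0.04], "roll": 4.3, "hand": -1.0}, {"linear": [-2.19, -2.18, 0.04], "roll": 4.3, "hand": -1.0}, {"linear": [-2.35, -2.0, 0.03], "roll": 4.4, "hand": -1.0}, {"linear": [-2.5, -1.83, 0.04], "roll": 4.3, "hand": -1.0}, {"linear": [-2.63, -1.62, 0.04], "roll": 4.3, "hand": -1.0}, {"linear": [-2.75, -1.43, 0.04], "roll": 4.4, "hand": -1.0}]
```

>>> {"api": "carry_out", "payload": {
  "deltas": [
    {"linear": [-1.6, -2.6, 0], "roll": 4.3, "hand": -1},
    {"linear": [-1.8, -2.5, 0], "roll": 4.4, "hand": -1},
    {"linear": [-2.0, -2.3, 0], "roll": 4.3, "hand": -1},
    {"linear": [-2.2, -2.2, 0], "roll": 4.3, "hand": -1},
    {"linear": [-2.4, -2.0, 0], "roll": 4.4, "hand": -1},
    {"linear": [-2.5, -1.8, 0], "roll": 4.3, "hand": -1},
    {"linear": [-2.6, -1.6, 0], "roll": 4.3, "hand": -1},
    {"linear": [-2.8, -1.4, 0], "roll": 4.4, "hand": -1},
    {"linear": [0, 0, 0], "roll": 0, "hand": -1},
    {"linear": [0, 0, 0], "roll": 0, "hand": -1}
  ]
}}

```text
time_s: 24.4
eef_pos: [0.6063, 0.1057, 0.2497]
tcp_rot: [0.131, 0.991, -0.0, -0.002]
ft_force: [-0.4, -0.8, 0.4]
opening: 0.0002
```

```bash
python3 plan.py .609 .1055 .20 165 1 -1; python3 v.py pics/v7.png
```

```text
from [0.6063 0.1057 0.2497] 164.98 end [0.609  0.1055 0.2   ] 164.98
[{"linear": [-0.27, 0.05, 4.97], "roll": -0.0, "hand": -1.0}]
```

View pics/v7.png

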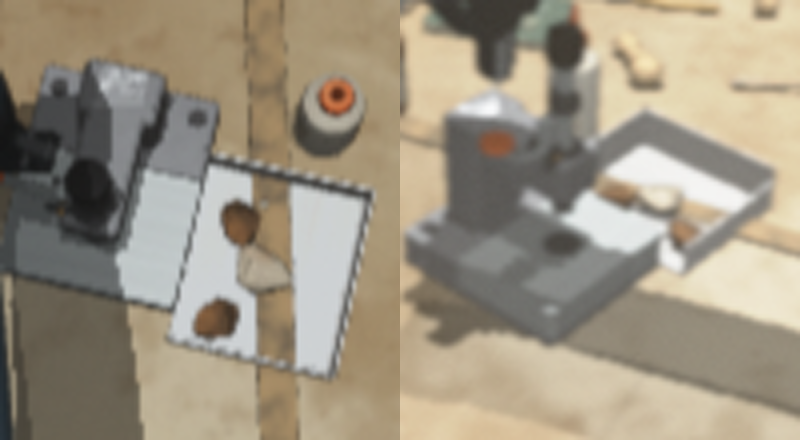

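Fingers are straight above the pad, at (497,70) over (497,143) in the scene half. The chips are in the tray and the striker is up. Going down to just above the pad, then pressing.

>>> {"api": "carry_out", "payload": {
  "deltas": [
    {"linear": [-0.2, 0, 2.5], "roll": 0, "hand": -1},
    {"linear": [0, 0, 2], "roll": 0, "hand": -1},
    {"linear": [0, 0, 0.5], "roll": 0, "hand": -1},
    {"linear": [0, 0, 0.5], "roll": 0, "hand": -1},
    {"linear": [0, 0, 0.5], "roll": 0, "hand": -1},
    {"linear": [0, 0, 0], "roll": 0, "hand": -1}
  ]
}}

```text
time_s: 25.25
eef_pos: [0.6101, 0.1062, 0.1929]
tcp_rot: [0.13, 0.991, 0.001, 0.001]
ft_force: [-0.5, 1.8, 2.6]
opening: -0.0
```

>>> {"api": "carry_out", "payload": {
  "deltas": [
    {"linear": [0, 0, 0.4], "roll": 0, "hand": -1},
    {"linear": [0, 0, 0.4], "roll": 0, "hand": -1},
    {"linear": [0, 0, 0.4], "roll": 0, "hand": -1},
    {"linear": [0, 0, 0], "roll": 0, "hand": -1}
  ]
}}

```text
time_s: 25.75
eef_pos: [0.6105, 0.1061, 0.1811]
tcp_rot: [0.131, 0.991, 0.001, 0.002]
ft_force: [-0.2, 4.8, 9.3]
opening: 0.0002
```

```bash
python3 v.py pics/v8.png
```

```text
(no output)
```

View pics/v8.png

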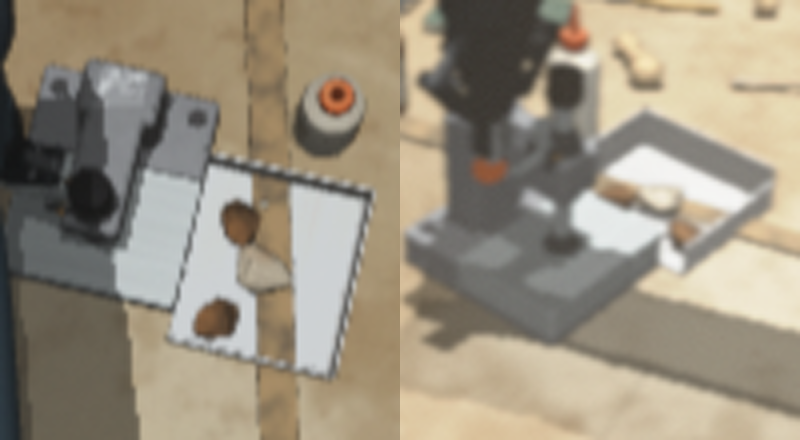

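The striker fired: the knob dropped to (565,85) and the foot is down at (565,240). Rising clear and backing away.

>>> {"api": "carry_out", "payload": {
  "deltas": [
    {"linear": [0, 0, -1], "roll": 0, "hand": -1},
    {"linear": [0, 0, -1.5], "roll": 0, "hand": -1},
    {"linear": [0, 0, -3], "roll": 0, "hand": -1},
    {"linear": [0, 0, -4], "roll": 0, "hand": -1},
    {"linear": [3, 0, -2], "roll": 0, "hand": -1},
    {"linear": [4, 0, 0], "roll": 0, "hand": -1},
    {"linear": [4, 0, 0], "roll": 0, "hand": -1},
    {"linear": [4, 0, 0], "roll": 0, "hand": -1},
    {"linear": [0, 0, 0], "roll": 0, "hand": -1},
    {"linear": [0, 0, 0], "roll": 0, "hand": -1}
  ]
}}

```text
time_s: 27.1
eef_pos: [0.465, 0.1436, 0.2947]
tcp_rot: [0.131, 0.991, -0.0, 0.001]
ft_force: [-0.1, -0.2, 0.1]
opening: 0.0001
```

```bash
python3 v.py pics/v9.png; python3 - <<'E'
from h import *
a=ctrl.camera("top")[:,:,::-1];b=ctrl.camera("scene")[:,:,::-1]
cv2.imwrite("pics/f.png",np.vstack([a[150:300,100:400],b[150:300,120:420]]).repeat(2,0).repeat(2,1))
s=ctrl.get_state();print(s["eef_pos"],s["ft_force"])
E
```

```text
[0.46541092 0.14359363 0.29415422] [0.91843122 0.17980451 0.21561481]
```

View pics/v9.png

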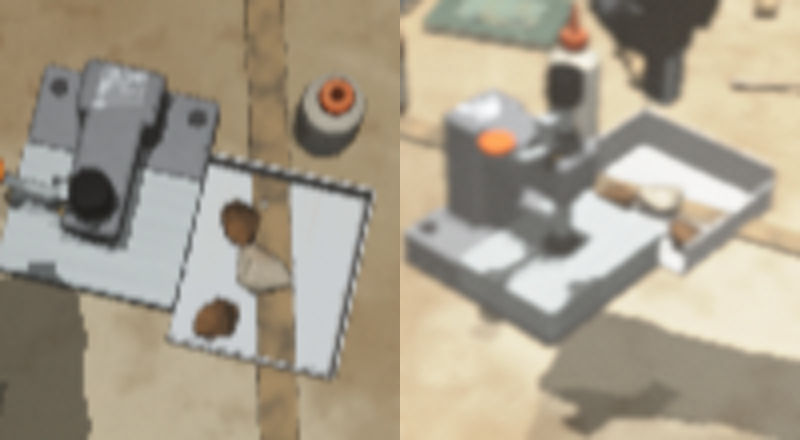

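View pics/f.png

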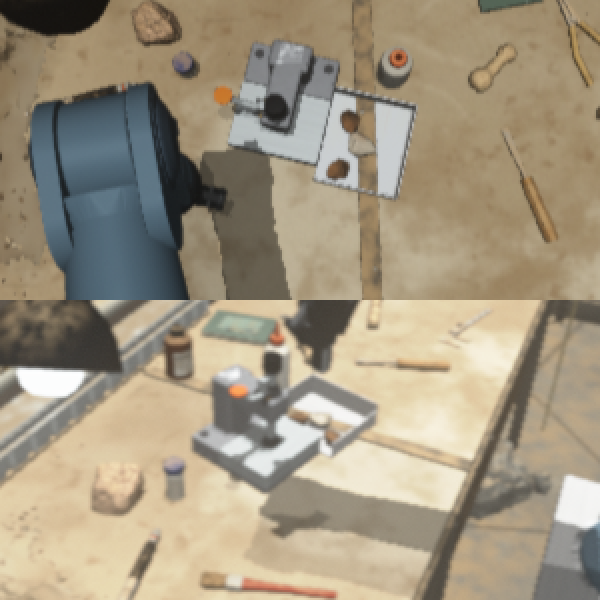

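The striker is down, the pad is back up, the chips are in the tray, the brush lies flat at (270,585) in the lower half, and the bystanders are where they were. Handing in.

```bash
python3 -c "
from rig import ctrl
print(ctrl.finish_job())"
```

```text
the job is handed in; nothing more can be done
None
```

The proof shot is done and the job is handed in; it took about 27 s of the 72 s allowed. I cocked the striker by its knob, swept all three chips into the tray in one brush stroke, and laid the brush back down. Then I pressed the orange pad with the fingers shut, and the striker fired onto the clear bed.

**Last checks (pictures and force readings):**
- **Striker and pad:** the striker's foot is down on the bed and the pad is back at its rest height.
- **Chips:** in tester x, y they sit at about (32, -103), (1, -130) and (-45, -102) mm, all inside the tray limits.
- **Brush:** it lies flat on the bench within a few mm of where it started.
- **Other things on the bench:** the chisel, glue bottle, vial, toe bone and stone look unmoved in the final pictures. I did not measure them.
- **Robot:** the gripper is well clear of everything and the force reading is about zero.

**One failed step:** the first brush grasp was about 5 mm too high and closed over the top of the handle, pressing with about 16 N. The brush did not move, and the second, lower grasp held. No check failed or disagreed at the end.

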